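Unlock the proof-measuring carriage and index it at its notch

ROBOT

A 7-joint arm with a two-finger parallel gripper is mounted at the origin on the work surface. World frame = base frame: x ahead of the robot, y to its left, z up, the work surface at z = 0. Lengths are in m, angles in rad, forces in N, time in s.
With the tool pointing down it reaches from about 0.425 to 0.925 m from the base axis. Payload 6.8 kg.
Tool frame: the origin (TCP) lies at the very end of the fingers, on their centre line; the grasp point (between the pads) lies 19 mm behind it; z points along the fingers, x is the direction in which the jaws open and shut, and the axes are right-handed (so a half turn about z gives the same grasp; the last joint's range is limited). The gripper opens to 85 mm and grips with 20 to 120 N. Pads are 22 mm wide; open, the fingers measure 114 mm over their backs; the gripper's body (76 mm by 85 mm) begins 54 mm behind the grasp point. The pads swing forward as they close: fully open they stand 13 mm farther back than shut.
Start: joints at [-1.421, 0.477, 0.022, 1.555, -0.011, 1.109, -0.083], TCP at [0.172, 0.653, 0.231] pointing down, gripper open.
Joint ranges: [-2.96, 2.96], [-0.34, 2.1], [-1.41, 1.46], [0.24, 2.44], [-1.37, 4.51], [0.17, 1.92], [-2.96, 2.96]. Speed limits (rad/s): [2.39, 2.39, 3.14, 3.14, 3.14, 3.14, 3.14].

INTERFACE

Orientations are given as a unit quaternion [w, x, y, z].
In Python, from station import bot gives the robot as it stands.
- The arm moves only by the shell command python3 -m creep 'ROWS' [FORCE]. ROWS is JSON, a list that holds one entry, the list of rows, each a list of 7 numbers: the shift along the tool's x, y, z in cm, then the turn, a rotation vector about the tool's x, y, z in rad, then the opening, from 0 (shut) to 1 (fully open). In form: [[[dx, dy, dz, wx, wy, wz, claw], ...]]. A call has 1 to 10 rows; each row is the pose to reach, as a shift and turn from the pose commanded when the call began, along the tool's axes at that moment; what a row does not reach only later rows make up. A row lasts 1/8 s, in which the tool goes at most 62.5 mm and 10.7 degrees, less where a joint would pass 70% of its speed; a pose out of reach is approached as far as the arm can. A call with a gripper value outside its range is refused whole. The fingers move at their own pace and stop on an object; FORCE is the grip in N (left out, the last holds). Time passes only in rows, so rows that repeat a pose let the fingers close. It gives the time, the measured TCP pose, the force and the opening at its end, in the units of the state.
- bot.get_obs(): the state, without advancing time (a new reading comes with each control period).
- bot.read_camera(name): name is "side" or "top"; returns (picture, depth): 480x640x3 uint8, blue, green, red; 480x640 float32, m along the optical axis (not along the pixel's ray), 0 where there is no reading.
- bot.calibration(name): a dict with "mtx" (3x3 intrinsics, pixels), "rvec" (rotation vector, rad) and "tvec" (3), from world to camera coordinates, as OpenCV has them. Camera axes: x right, y down, z forward; pixel columns grow to the right and rows downward; lengths in m; the calibration is good to about 2 mm. A picture is of the moment at which its call begins. calibration takes no time and is no camera call.
- bot.hand_in(): hands the job in, once; it reports no verdict.
Trained networks look in the newest picture that a camera, given by its name, has taken for a name from the list of things; names that differ only in an ending like _2 or _b are one class to them, and where a whole thing is asked for, a point or a joint stands for the part that bears it (a point fixed in the world has none). Each returns a list of dicts, best first, with "p" (0 to 1); they miss things now and then, are a little off and sometimes report something else, mostly with a low value. They report only what shows in the picture. A call takes as long as a camera call. They do not tell look-alikes from the thing itself.
- bot.find_in(camera, label): "xy" ([column, row] in pixels, amid what is visible of it).
- bot.silhouettes(camera, label): "mask" (480x640 bool, what is visible of it) and "xy" ([column, row] in pixels, amid what is visible of it).
The state is a dict: "t": time; "q": joint angles; "joint_vel": joint speeds; "joint_torque": joint torques, N m; "eef_pos": TCP position; "tool_rot": TCP orientation; "contact_force": force on the tool from outside, world axes, zero at the start; "torque": the same for the moment, N m; "gripper_width": opening from 0.0 (shut) to 1.0 (fully open).
Only numpy, scipy, OpenCV 4.12 (cv2) and the standard library are available. Lean on these libraries where they do the work, as an engineer would, in place of code of your own. Each camera call takes 0.05 s, during which the arm holds its last target.

TASK

Pick up the small mallet and drive the red lock pin of the measuring rail down flush with it, then stand the mallet back upright on the bench, clear of the rail. Then take the blue carriage by its black grip and slide it along the rail, over the pin, until you feel its ball drop into the hidden notch (the orange tell-tale stem on the carriage sinks), and finish still holding the grip with the carriage at rest in the notch. Leave the ink tin, the loupe and the ink knife where they are.

Things in the scene. Friction and masses are not known exactly. Their poses are not given: they have to be found in the camera images.
- rail: Aluminium rail fixed on the bench, 80 mm wide (its x), 380 mm long (its y), 35 mm high; origin at the centre of its underside, z up. The carriage slides along its +y.
- lockpin (a joint): How far the red lock pin is pressed down, m: 0 = up, 0.018 = fully down (1 mm proud of the rail's top). It is sprung but held by friction, so it stays where it is driven; driving it takes 10 to 12 N. While it is up it blocks the carriage.
- lockpin_top (a point): Centre of the top of the red lock pin, 12 mm in diameter, upright on the rail's centre line 15 mm towards -y from the rail's origin; 54 mm above the bench when up, 36 mm when down.
- mallet_mid (a point): Mallet standing upright on its round rubber face: orange head 44 mm in diameter and 50 mm high, below a coaxial wooden handle 24 mm in diameter up to 110 mm and a slightly thicker end (27 mm) to 120 mm. This point lies on its axis, 60 mm above its face (half-way up); its z points up the handle. 0.28 to 0.44 kg. It strikes with its face, straight down.
- carriage (a joint): Travel of the blue carriage along the rail's +y, m, 0 to 0.2; it starts between 0 and 0.02, at the end before the lock pin. The notch is felt somewhere between 0.10 and 0.17. Sliding takes about 2 N; the notch pulls the carriage in with about 8 N from some 6 mm either side, and about 11 N is needed to leave it.
- carriage_grip (a point): Centre of the black grip on the carriage: an upright block 24 mm (rail x) by 28 mm (rail y), 42 mm high, centred 84 mm above the bench (63 to 105 mm); its axes are the rail's. The blue block below it spans 74 mm across the rail and from 34 mm behind to 24 mm ahead of the grip along the rail, top at 63 mm.
- plunger (a joint): Drop of the sprung ball and of its orange tell-tale stem (10 mm in diameter, 24 mm to rail +x and 24 mm to rail -y of the grip), m: 0 to 0.001 while the ball runs on the plain rail (stem 4 to 5 mm proud of the carriage), 0.005 to 0.006 when the ball sits in the notch (stem flush).
- ink_tin: Ink tin, white and yellow with a blue lid, 88 mm in diameter, 84 mm high; origin at the centre of its underside. Leave alone.
- loupe: Stand loupe, black rim on a clear foot, 52 mm in diameter, 42 mm high; origin at the centre of its underside. Leave alone.
- ink_knife: Ink knife (flat steel spatula with a dark handle), 240 mm long along its x, 65 mm wide, 20 mm high; origin at its middle, underneath. Leave alone.
Not all that is in view belongs to the job. Of the things that look like the part that bears mallet_mid, take the one that is farthest from the robot's base at the start.

How it is judged:
On the way, in this order (a step that is already met when the one before it is completed fails the run):
1. the held mallet drives the lock pin down (value of joint lockpin above 0.0155 m and contact force between mallet and lockpin above 1 N and contact force between the fingers and mallet above 1 N), for 0.02 s.
2. the mallet stands upright on the bench, clear of the rail and let go (height (world z) of mallet_mid below 0.066 m and angle between mallet_mid's own z axis and vertical below 0.1 rad and linear speed of mallet below 0.02 m/s and contact force between each of the fingers, rail and mallet below 0.1 N and value of joint lockpin above 0.0155 m), for 0.2 s.
At the end, for the whole second after the job is handed in: The ball sits in the notch (dropped over 3.5 mm), the carriage is at rest and the fingers hold its grip with over 2 N; the lock pin is down over 15.5 mm of 18; the mallet stands upright (within 0.1 rad) on the bench, let go, not touching the rail (value of joint plunger above 0.0035 m and velocity of joint carriage between -0.01 and 0.01 m/s and contact force between the fingers and carriage above 2 N and value of joint lockpin above 0.0155 m and height (world z) of mallet_mid below 0.066 m and angle between mallet_mid's own z axis and vertical below 0.1 rad and contact force between each of the fingers, rail and mallet below 0.1 N); the arm keeps its last pose, push and grip.
It fails at once if the ink tin, the loupe or the ink knife is moved more than 25 mm or tipped (distance of any of ink_tin, loupe, ink_knife from where it was at the start of the episode above 0.025 m or angle between any of ink_tin, loupe's own z axis and vertical above 0.3 rad).
It also fails if it takes over 72 s, if anything falls off the work surface, if the arm or the gripper's body presses on something with over 40 N, if the wrist force passes 120 N, or if a joint passes its speed limit or range.

## Working session

There is one attempt and no reset: what is moved stays moved. The work goes in short steps, Python scripts to look and compute and a shell command to move; the robot and the scene stay as the last step left them, time stands still between calls to the robot, and variables do not carry over. Pictures are saved under pics/ and viewed, and the job is handed in when it is done.

```bash
ls; mkdir -p pics; python3 - <<'E'
from station import bot
import cv2
o=bot.get_obs()
print(o)
for c in("side","top"):
    p,d=bot.read_camera(c); cv2.imwrite(f"pics/{c}0.png",p)
    k=bot.calibration(c); print(c,k)
    for l in ["rail","lockpin","mallet_mid","carriage","carriage_grip","plunger","ink_tin","loupe","ink_knife"]:
        try: print(l,[(x['p'],x['xy']) for x in bot.find_in(c,l)][:4])
        except Exception as e: print(l,e)
E
```

```text
pics
{'t': 0.0, 'q': array([-1.42108867,  0.47780245,  0.02235731,  1.55643799, -0.01151377,
        1.10930502, -0.08308803]), 'joint_vel': array([ 0.00015603, -0.00025031, -0.00117162,  0.00152142, -0.0021734 ,
        0.00024623,  0.0007254 ]), 'joint_torque': array([-2.19275580e-05, -5.96458304e+01,  1.60813920e+00, -2.81202650e+01,
        1.24056620e-02,  9.42119979e-03,  3.47666258e-06]), 'eef_pos': array([0.1719698 , 0.65211875, 0.23033017]), 'tool_rot': array([ 6.07390225e-04,  7.92132779e-01,  6.10348120e-01, -6.80613978e-04]), 'contact_force': array([0.6525874 , 0.85514685, 0.42957538]), 'torque': array([-0.05604144, -0.00588557, -0.01544649]), 'gripper_width': 1.000448498952925}
side {'mtx': array([[467.06481765,   0.        , 324.55231705],
       [  0.        , 467.06481765, 243.49615532],
       [  0.        ,   0.        ,   1.        ]]), 'rvec': array([ 1.96842789, -0.74234131,  0.40889948]), 'tvec': array([-0.45281615,  0.27903286,  0.55785822])}
rail [(0.92, [295.1, 301.1])]
lockpin [(0.39, [284.3, 281.1])]
mallet_mid [(0.82, [452.0, 373.0]), (0.79, [397.1, 420.8]
[... 184 characters left out ...]
4.0, 219.4])]
ink_knife [(0.84, [412.5, 287.4])]
top {'mtx': array([[499.4385669 ,   0.        , 318.29469403],
       [  0.        , 499.4385669 , 233.05266924],
       [  0.        ,   0.        ,   1.        ]]), 'rvec': array([ 2.16567287, -2.17728771,  0.11260212]), 'tvec': array([0.01756626, 0.62935618, 0.99401212])}
rail [(0.89, [313.2, 290.2]), (0.22, [360.4, 296.0])]
lockpin [(0.47, [236.4, 169.7])]
mallet_mid [(0.92, [484.1, 272.2]), (0.8, [488.8, 328.2]), (0.71, [438.6, 292.2])]
carriage [(0.96, [365.9, 295.9])]
carriage_grip [(0.9, [360.6, 295.1])]
plunger []
ink_tin [(0.83, [172.8, 280.8])]
loupe [(0.79, [236.6, 171.0])]
ink_knife [(0.98, [381.1, 199.2]), (0.32, [172.4, 279.5])]
```

View pics/side0.png

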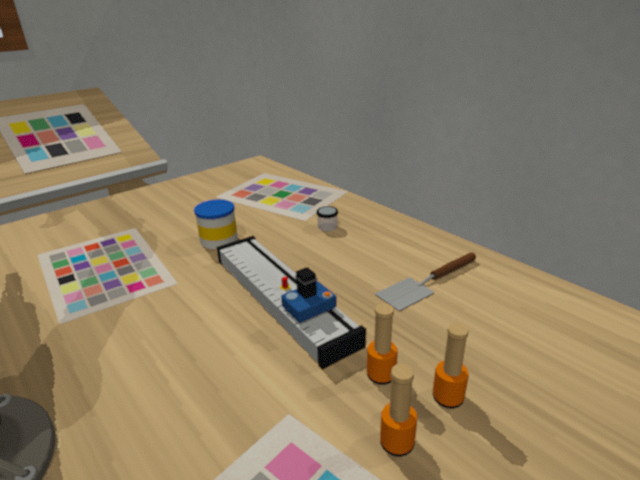

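View pics/top0.png

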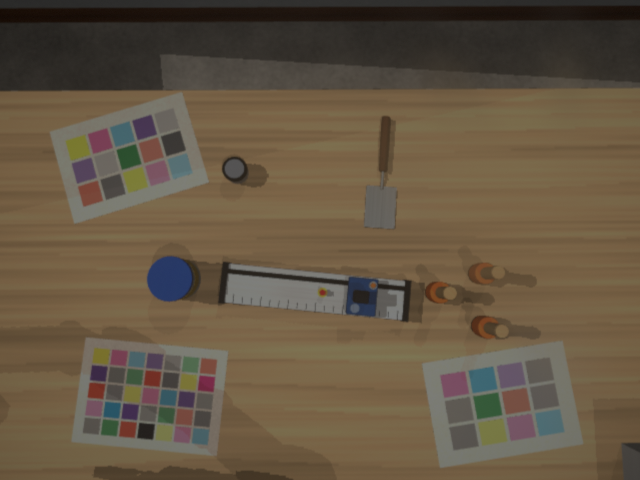

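```bash
cat > h.py <<'E'
import numpy as np, cv2
from station import bot
def cal(c):
    k=bot.calibration(c); R=cv2.Rodrigues(k['rvec'])[0]; return k['mtx'],R,np.array(k['tvec']).ravel()
def ray(c,uv):
    K,R,t=cal(c); d=R.T@np.linalg.solve(K,[uv[0],uv[1],1.]); return -R.T@t,d
def plane(c,uv,z):
    o,d=ray(c,uv); return o+d*(z-o[2])/d[2]
def proj(c,P):
    K,R,t=cal(c); return cv2.projectPoints(np.atleast_2d(np.array(P,float)),cv2.Rodrigues(R)[0],t,K,None)[0].reshape(-1,2)
def tri(uv1,uv2,c1='top',c2='side'):
    Ps=[]
    for c in(c1,c2):
        K,R,t=cal(c); Ps.append(K@np.c_[R,t])
    X=cv2.triangulatePoints(Ps[0],Ps[1],np.array(uv1,float).reshape(2,1),np.array(uv2,float).reshape(2,1)).ravel(); return X[:3]/X[3]
def d3(c,uv,D):
    K,R,t=cal(c); z=D[int(round(uv[1])),int(round(uv[0]))]; return R.T@(np.linalg.solve(K,[uv[0],uv[1],1.])*z-t)
E
python3 - <<'E'
from h import *
np.set_printoptions(precision=4,suppress=True)
p,d=bot.read_camera("top"); ps,ds=bot.read_camera("side")
cv2.imwrite("pics/crop_top.png",cv2.resize(p[240:350,210:530],None,fx=2.5,fy=2.5,interpolation=cv2.INTER_CUBIC))
cv2.imwrite("pics/crop_side.png",cv2.resize(ps[200:460,200:500],None,fx=2.2,fy=2.2,interpolation=cv2.INTER_CUBIC))
for n,a,b in [("A",(498,273),(457,331)),("B",(450,293),(383,313)),("C",(502,331),(402,371)),("pin",(322,292),(285,279)),("grip",(361,296),(305,274))]:
    print(n,tri(a,b),d3("top",a,d),d3("side",b,ds),np.linalg.norm(tri(a,b)[:2]))
for n,a in [("tin",(171,279)),("loupe",(235,169)),("knife",(380,200)),("kniferaw",(385,120)),("knblade",(380,227))]: print(n,d3("top",a,d))
for m in bot.silhouettes("top","mallet_mid")[:4]:
    P=m['mask']; v,u=np.nonzero(P); W=np.array([d3("top",(x,y),d) for x,y in zip(u,v)]); s=W[:,2]>.11
    print(m['p'],m['xy'],P.sum(),W[s].mean(0),W[:,2].max(), np.linalg.norm(W[s].mean(0)[:2]))
for m in bot.silhouettes("top","rail")[:1]:
    v,u=np.nonzero(m['mask']); W=np.array([d3("top",(x,y),d) for x,y in zip(u,v)]);s=(W[:,2]>.025)&(W[:,2]<.045)
    print("rail",cv2.minAreaRect(W[s,:2].astype(np.float32)),np.median(W[s,2]))
for m in bot.silhouettes("top","carriage_grip")[:1]:
    v,u=np.nonzero(m['mask']); W=np.array([d3("top",(x,y),d) for x,y in zip(u,v)]);s=(W[:,2]>.095)
    print("grip",s.sum(),cv2.minAreaRect(W[s,:2].astype(np.float32)),np.median(W[s],0),m['xy'])
E
```

```text
A [ 0.5445 -0.3211  0.1178] [ 0.544  -0.3199  0.1197] [ 0.5404 -0.3243  0.1222] 0.6321259036276875
B [ 0.5071 -0.2304  0.1141] [ 0.5075 -0.2291  0.1202] [ 0.5006 -0.2356  0.1203] 0.5570133788272091
C [ 0.4379 -0.3229  0.1204] [ 0.4376 -0.3225  0.1207] [ 0.4376 -0.3238  0.1213] 0.5440948148242515
pin [0.5104 0.0069 0.0519] [0.5095 0.0076 0.0535] [0.5078 0.0007 0.0562] 0.5104807808780109
grip [ 0.5023 -0.0656  0.1005] [ 0.5025 -0.0654  0.1037] [ 0.4973 -0.0718  0.1056] 0.5065492242515787
tin [0.5366 0.299  0.0836]
loupe [0.7622 0.1852 0.0403]
knife [ 0.7023 -0.1175  0.0026]
kniferaw [ 0.8725 -0.1295  0.0167]
knblade [ 0.6445 -0.1165  0.0026]
0.91 [483.7, 272.2] 614 [ 0.5447 -0.3104  0.1422] 1.0519901242139884 0.6269573515673457
0.89 [440.7, 292.0] 527 [ 0.5073 -0.2251  0.1305] 1.0519901242139884 0.5549625277702562
0.74 [488.1, 330.4] 698 [ 0.4384 -0.3174  0.1295] 1.0519901242139884 0.5412460499345273Traceback (most recent call last):
  File "<stdin>", line 13, in <module>
  File "h.py", line 17, in d3
    K,R,t=cal(c); z=D[int(round(uv[1])),int(round(uv[0]))]; return R.T@(np.linalg.solve(K,[uv[0],uv[1],1.])*z-t)
          ~~~^^^
  File "h.py", line 4, in cal
    k=bot.calibration(c); R=cv2.Rodrigues(k['rvec'])[0]; return k['mtx'],R,np.array(k['tvec']).ravel()
ValueError: time passes only in moves, steps and waits
```

View pics/crop_top.png

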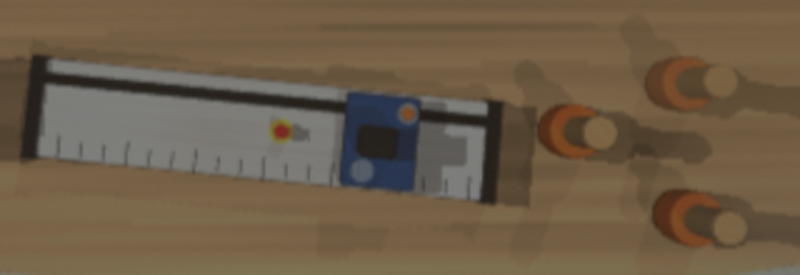

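View pics/crop_side.png

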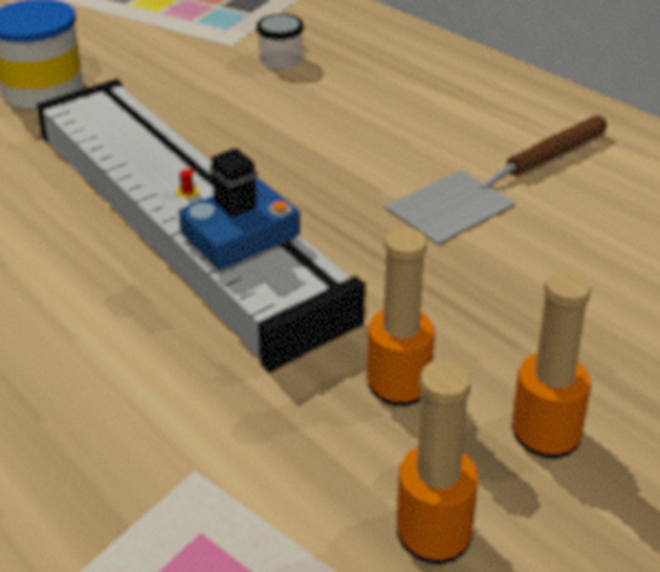

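Three look-alike mallets in the top view: A (498,273) at 0.632 m from base, B (450,293) at 0.557 m, C (502,331) at 0.544 m. A is the farthest, so it is the one meant; the enlarged crop shows it at the upper right (720,80), well separated from the others.

```bash
python3 - <<'E'
s=open('h.py').read()
s=s.replace("def cal(c):","import functools\n@functools.lru_cache(None)\ndef cal(c):",1)
open('h.py','w').write(s)
E
python3 - <<'E'
from h import *
np.set_printoptions(precision=4,suppress=True)
p,d=bot.read_camera("top")
print(bot.get_obs()['t'])
def cloud(lab,i=0):
    m=bot.silhouettes("top",lab)[i]['mask'].astype(np.uint8)
    v,u=np.nonzero(m); return np.array([d3("top",(x,y),d) for x,y in zip(u,v)])
W=cloud("rail"); s=(W[:,2]>.028)&(W[:,2]<.04)
print("rail",cv2.minAreaRect(W[s,:2].astype(np.float32)),np.median(W[s,2]))
W=cloud("carriage_grip"); s=(W[:,2]>.098)&(W[:,2]<.11)
print("grip",s.sum(),cv2.minAreaRect(W[s,:2].astype(np.float32)),W[s].mean(0))
W=cloud("carriage"); s=(W[:,2]>.057)&(W[:,2]<.067)
print("car",s.sum(),cv2.minAreaRect(W[s,:2].astype(np.float32)),W[s].mean(0))
# mallets tops from depth
vv,uu=np.mgrid[240:360,410:530]
W=np.array([d3("top",(x,y),d) for x,y in zip(uu.ravel(),vv.ravel())]); s=(W[:,2]>.112)&(W[:,2]<.13); Q=W[s]
for c in [(.5445,-.321),(.507,-.23),(.438,-.323)]:
    q=Q[np.hypot(*(Q[:,:2]-c).T)<.03]; print("mallet",len(q),q.mean(0),(q.max(0)+q.min(0))/2)
vv,uu=np.mgrid[280:305,310:335]
W=np.array([d3("top",(x,y),d) for x,y in zip(uu.ravel(),vv.ravel())]); s=(W[:,2]>.046)&(W[:,2]<.06); print("pin",s.sum(),W[s].mean(0))
for n,a in [("black end R mid",(407,301)),("black end L",(223,283)),("stem",(373,286))]: print(n,d3("top",a,d))
E
```

```text
1.25
rail ((0.5097982883453369, 0.02117307484149933), (0.3817426860332489, 0.08018428832292557), 84.10079956054688) 0.03438295745426491
grip 188 ((0.5006794929504395, -0.06609757244586945), (0.027951451018452644, 0.02397175505757332), 84.02401733398438) [ 0.5008 -0.0659  0.1034]
car 883 ((0.5002191662788391, -0.0710776299238205), (0.058036670088768005, 0.07356979697942734), 84.0052490234375) [ 0.4999 -0.0711  0.0622]
mallet 160 [ 0.545  -0.3192  0.1185] [ 0.5451 -0.3203  0.1179]
mallet 158 [ 0.507  -0.2282  0.1189] [ 0.5065 -0.2286  0.1177]
mallet 167 [ 0.4374 -0.3213  0.1187] [ 0.4371 -0.322   0.1176]
pin 28 [0.5086 0.0071 0.0535]
black end R mid [ 0.4902 -0.1644  0.0342]
black end L [0.5284 0.2077 0.0354]
stem [ 0.5209 -0.0925  0.0659]
```

```bash
cat > g.py <<'E'
import sys,numpy as np
from scipy.spatial.transform import Rotation as Ro
from station import bot
# usage: g.py x y z yawdeg [...]  tool-down targets -> shift cm, rotvec ; from measured pose
o=bot.get_obs(); q=o['tool_rot']; R=Ro.from_quat([q[1],q[2],q[3],q[0]]); p=o['eef_pos']
np.set_printoptions(precision=3,suppress=True)
X=R.as_matrix()[:,0]; print('t',round(o['t'],2),'p',p,'yaw',np.degrees(np.arctan2(X[1],X[0])).round(2),'zax',R.as_matrix()[:,2],'F',o['contact_force'],'w',round(o['gripper_width'],3),'q',o['q'])
a=list(map(float,sys.argv[1:]))
for i in range(0,len(a),4):
    T=Ro.from_euler('z',a[i+3],degrees=True)*Ro.from_euler('x',180,degrees=True)
    print(a[i:i+4],'->',R.inv().apply(np.array(a[i:i+3])-p)*100,(R.inv()*T).as_rotvec())
E
python3 g.py .48 .36 .231 84.1  .56 0 .231 84.1 .545 -.32 .231 84.1
```

```text
t 1.4 p [0.172 0.653 0.231] yaw 75.23 zax [ 0.  0. -1.] F [-0.526 -0.807 -0.517] w 1.001 q [-1.421  0.477  0.022  1.555 -0.011  1.109 -0.083]
[0.48, 0.36, 0.231, 84.1] -> [-20.453  37.235   0.031] [ 0.    -0.    -0.155]
[0.56, 0.0, 0.231, 84.1] -> [-53.223  54.151   0.029] [ 0.    -0.    -0.155]
[0.545, -0.32, 0.231, 84.1] -> [-84.547  60.86    0.027] [ 0.    -0.    -0.155]
```

```bash
python3 -m creep '[[[-20.4,37.2,0,0,0,-0.155,1],[-20.4,37.2,0,0,0,-0.155,1],[-20.4,37.2,0,0,0,-0.155,1],[-20.4,37.2,0,0,0,-0.155,1],[-20.4,37.2,0,0,0,-0.155,1],[-20.4,37.2,0,0,0,-0.155,1],[-20.4,37.2,0,0,0,-0.155,1],[-53.2,54.2,0,0,0,-0.155,1],[-53.2,54.2,0,0,0,-0.155,1],[-53.2,54.2,0,0,0,-0.155,1]]]'; python3 g.py .56 0 .231 84.1 .545 -.32 .231 84.1
```

```text
t: 2.65
eef_pos: [0.5212, 0.1757, 0.2316]
tool_rot: [0.0, 0.743, 0.67, 0.0]
contact_force: [2.4, -0.2, 1.0]
gripper_width: 1.0
t 2.65 p [0.521 0.176 0.232] yaw 84.11 zax [ 0.001  0.    -1.   ] F [ 2.364 -0.241  1.006] w 1.0 q [-0.594  0.271  0.188  1.868 -0.059  1.007  1.087]
[0.56, 0.0, 0.231, 84.1] -> [-17.075   5.665   0.052] [ 0.001 -0.     0.   ]
[0.545, -0.32, 0.231, 84.1] -> [-49.06    7.457   0.041] [ 0.001 -0.     0.   ]
```

```bash
python3 -m creep '[[[-17,5.7,0,0,0,0,1],[-17,5.7,0,0,0,0,1],[-17,5.7,0,0,0,0,1],[-49,7.5,0,0,0,0,1],[-49,7.5,0,0,0,0,1],[-49,7.5,0,0,0,0,1],[-49,7.5,0,0,0,0,1],[-49,7.5,0,0,0,0,1],[-49,7.5,0,0,0,0,1],[-49,7.5,0,0,0,0,1]]]'; python3 g.py .545 -.320 .18 84.1 .545 -.320 .075 84.1
```

```text
t: 3.9
eef_pos: [0.5449, -0.3177, 0.2311]
tool_rot: [-0.0, 0.743, 0.669, 0.0]
contact_force: [0.1, 0.0, -0.4]
gripper_width: 0.995
t 3.9 p [ 0.545 -0.318  0.231] yaw 84.04 zax [-0.  0. -1.] F [ 0.136  0.036 -0.436] w 0.995 q [ 0.139  0.422  0.392  1.688 -0.18   1.067  2.054]
[0.545, -0.32, 0.18, 84.1] -> [-0.235  0.034  5.11 ] [-0.    -0.    -0.001]
[0.545, -0.32, 0.075, 84.1] -> [-0.239  0.036 15.61 ] [-0.    -0.    -0.001]
```

```bash
python3 -m creep '[[[-0.2,0,5,0,0,0,1],[-0.2,0,5,0,0,0,1],[-0.2,0,9,0,0,0,1],[-0.2,0,12,0,0,0,1],[-0.2,0,14,0,0,0,1],[-0.2,0,16.2,0,0,0,1],[-0.2,0,16.2,0,0,0,1]]]'; python3 g.py .545 -.320 .07 84.1 
python3 - <<'E'
from h import *
for c in("top","side"):
    p,d=bot.read_camera(c); cv2.imwrite(f"pics/{c}1.png",p)
p=cv2.imread("pics/side1.png")[240:480,300:560];q=cv2.imread("pics/top1.png")[200:360,420:600]
cv2.imwrite("pics/m1.png",np.hstack([cv2.resize(p,(416,384)),cv2.resize(q,(384,384))]))
E
```

```text
t: 4.78
eef_pos: [0.5449, -0.3184, 0.0689]
tool_rot: [-0.001, 0.742, 0.67, -0.0]
contact_force: [-0.4, -0.7, 0.6]
gripper_width: 1.001
t 4.78 p [ 0.545 -0.318  0.069] yaw 84.17 zax [-0.001  0.001 -1.   ] F [-0.427 -0.731  0.636] w 1.001 q [ 0.195  0.613  0.324  1.804 -0.267  0.769  2.127]
[0.545, -0.32, 0.07, 84.1] -> [-0.155  0.03  -0.108] [-0.002 -0.001  0.001]
```

View pics/m1.png

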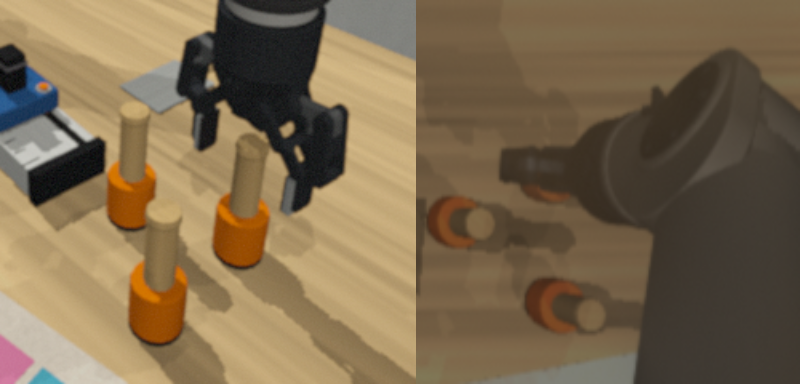

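The side crop shows mallet A (handle end at (250,145)) between the two open fingers, tips at (205,145) and (295,205); I check the centring by projection.

```bash
python3 - <<'E'
from h import *
P=proj("side",[[.545,-.3184,.069],[.545,-.3195,.069],[.545,-.3195,.12],[.545,-.3195,0]])
s=416/260; print([( (a-300)*s,(b-240)*s) for a,b in P])
E
python3 -m creep '[[[0,0,0,0,0,0,0.2],[0,0,0,0,0,0,0.2],[0,0,0,0,0,0,0.0],[0,0,0,0,0,0,0],[0,0,0,0,0,0,0],[0,0,0,0,0,0,0],[0,0,0,0,0,0,0],[0,0,0,0,0,0,0]]]' 70
python3 g.py
```

```text
[(np.float64(241.07209583162478), np.float64(190.205250658528)), (np.float64(242.1818712485164), np.float64(190.90194433590034)), (np.float64(249.32101829615567), np.float64(142.33457536353518)), (np.float64(233.38917432159587), np.float64(250.71835560496575))]
t: 5.88
eef_pos: [0.545, -0.3197, 0.0696]
tool_rot: [0.0, 0.743, 0.67, 0.0]
contact_force: [-0.8, 0.7, 5.1]
gripper_width: 0.263
t 5.88 p [ 0.545 -0.32   0.07 ] yaw 84.1 zax [ 0. -0. -1.] F [-0.816  0.706  5.135] w 0.263 q [ 0.196  0.612  0.325  1.804 -0.267  0.768  2.127]
```

```bash
python3 -m creep '[[[0,0,-3,0,0,0,0],[0,0,-8,0,0,0,0],[0,0,-14,0,0,0,0],[0,0,-14,0,0,0,0],[0,0,-14,0,0,0,0]]]'; python3 g.py .56 -.15 .21 84.1  .5085 .0068 .21 84.1
```

```text
t: 6.5
eef_pos: [0.544, -0.3186, 0.2079]
tool_rot: [-0.001, 0.742, 0.67, -0.0]
contact_force: [-0.1, 1.0, -2.8]
gripper_width: 0.258
t 6.5 p [ 0.544 -0.319  0.208] yaw 84.13 zax [-0.002  0.001 -1.   ] F [-0.079  0.974 -2.777] w 0.258 q [ 0.144  0.446  0.39   1.711 -0.193  1.025  2.069]
[0.56, -0.15, 0.21, 84.1] -> [16.936 -0.138 -0.193] [-0.002 -0.001  0.001]
[0.5085, 0.0068, 0.21, 84.1] -> [32.007 -6.864 -0.162] [-0.002 -0.001  0.001]
```

```bash
python3 -m creep '[[[5,-1,0,0,0,0,0],[10,-2,0,0,0,0,0],[16,-3.5,0,0,0,0,0],[22,-5,0,0,0,0,0],[28,-6.2,0,0,0,0,0],[31,-6.8,0,0,0,0,0],[32.1,-6.95,0,0,0,0,0],[32.1,-6.95,0,0,0,0,0],[32.1,-6.95,0,0,0,0,0]]]'; python3 g.py .5085 .0068 .21 84.1
python3 - <<'E'
from h import *
for c in("top","side"):
    p,d=bot.read_camera(c); cv2.imwrite(f"pics/{c}2.png",p)
p=cv2.imread("pics/side2.png")[120:360,180:440];q=cv2.imread("pics/top2.png")[200:360,220:400]
cv2.imwrite("pics/m2.png",np.hstack([cv2.resize(p,(416,384)),cv2.resize(q,(384,384))]))
E
```

```text
t: 7.62
eef_pos: [0.5085, 0.0049, 0.2088]
tool_rot: [0.0, 0.743, 0.669, -0.001]
contact_force: [-0.1, -1.3, -2.7]
gripper_width: 0.26
t 7.62 p [0.508 0.005 0.209] yaw 83.95 zax [-0.001 -0.001 -1.   ] F [-0.072 -1.31  -2.744] w 0.26 q [-0.379  0.23   0.287  1.988 -0.079  0.935  1.414]
[0.5085, 0.0068, 0.21, 84.1] -> [ 0.185 -0.018 -0.123] [-0.001  0.001 -0.003]
```

View pics/m2.png

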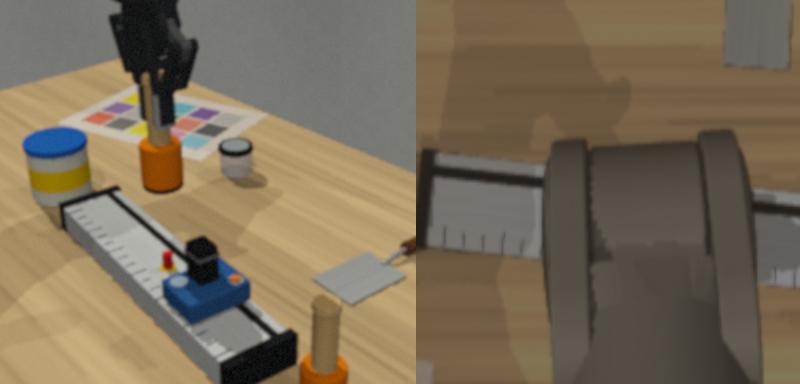

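Mallet A hangs upright in the grip (head at (160,165) in the crop) over the red pin (168,260). Descending.

```bash
python3 -m creep '[[[0,0,4,0,0,0,0],[0,0,7.5,0,0,0,0],[0,0,8.2,0,0,0,0],[0,0,8.8,0,0,0,0],[0,0,9.2,0,0,0,0],[0,0,9.6,0,0,0,0],[0,0,10.0,0,0,0,0],[0,0,10.3,0,0,0,0],[0,0,10.3,0,0,0,0]]]'; python3 g.py .5085 .0068 .1056 84.1
```

```text
t: 8.85
eef_pos: [0.5092, 0.0063, 0.1078]
tool_rot: [0.0, 0.743, 0.67, 0.0]
contact_force: [-3.1, -1.3, 4.0]
gripper_width: 0.26
t 8.85 p [0.509 0.006 0.108] yaw 84.06 zax [ 0.001  0.    -1.   ] F [-3.126 -1.32   4.033] w 0.26 q [-0.345  0.377  0.256  2.072 -0.144  0.707  1.47 ]
[0.5085, 0.0068, 0.1056, 84.1] -> [ 0.046 -0.072  0.223] [ 0.001 -0.    -0.001]
```

```bash
for i in 1 ; do python3 -m creep '[[[0,0,0.2,0,0,0,0],[0,0,0.3,0,0,0,0],[0,0,0.3,0,0,0,0]]]'; done; python3 g.py .5085 .0068 .1056 84.1
```

```text
t: 9.22
eef_pos: [0.5094, 0.0063, 0.1053]
tool_rot: [0.0, 0.743, 0.67, 0.001]
contact_force: [-5.2, -3.3, 11.9]
gripper_width: 0.258
t 9.22 p [0.509 0.006 0.105] yaw 84.06 zax [ 0.001  0.    -1.   ] F [-5.213 -3.266 11.923] w 0.258 q [-0.343  0.381  0.254  2.074 -0.146  0.701  1.472]
[0.5085, 0.0068, 0.1056, 84.1] -> [ 0.045 -0.096 -0.027] [ 0.001 -0.    -0.001]
```

```bash
python3 -m creep '[[[0,0,0.2,0,0,0,0],[0,0,0.3,0,0,0,0],[0,0,0.3,0,0,0,0]]]'; python3 g.py .5085 .0068 .1056 84.1
```

```text
t: 9.6
eef_pos: [0.5121, 0.0058, 0.1047]
tool_rot: [0.002, 0.743, 0.669, 0.003]
contact_force: [-6.5, -3.4, 29.8]
gripper_width: 0.256
t 9.6 p [0.512 0.006 0.105] yaw 84.02 zax [ 0.007  0.001 -1.   ] F [-6.541 -3.418 29.785] w 0.256 q [-0.341  0.384  0.254  2.072 -0.147  0.695  1.474]
[0.5085, 0.0068, 0.1056, 84.1] -> [ 0.059 -0.371 -0.091] [ 0.007 -0.001 -0.001]
```

```bash
python3 -m creep '[[[0,0,-2,0,0,0,0],[0,0,-7,0,0,0,0],[0,0,-10.9,0,0,0,0],[-5,1.2,-10.9,0,0,0,0],[-11,2.5,-10.9,0,0,0,0],[-17,3.8,-10.9,0,0,0,0],[-23,5,-10.9,0,0,0,0],[-28,6,-10.9,0,0,0,0],[-32.1,6.95,-10.9,0,0,0,0],[-32.1,6.95,-10.9,0,0,0,0]]]'; python3 g.py .545 -.3197 .0705 84.1
python3 - <<'E'
from h import *
for c in("top","side"):
    p,d=bot.read_camera(c); cv2.imwrite(f"pics/{c}3.png",p)
    if c=="top":
        vv,uu=np.mgrid[280:305,310:335]
        W=np.array([d3("top",(x,y),d) for x,y in zip(uu.ravel(),vv.ravel())]); print("pin area z",np.sort(W[:,2])[-30:].round(4))
p=cv2.imread("pics/side3.png")[150:460,220:550];q=cv2.imread("pics/top3.png")[240:340,210:430]
cv2.imwrite("pics/m3.png",np.vstack([cv2.resize(p,(440,380)),cv2.resize(q,(440,200))]))
E
```

```text
t: 10.85
eef_pos: [0.5443, -0.3245, 0.2103]
tool_rot: [0.002, 0.744, 0.668, -0.001]
contact_force: [-0.2, 0.6, -2.5]
gripper_width: 0.257
t 10.85 p [ 0.544 -0.324  0.21 ] yaw 83.77 zax [ 0.002 -0.004 -1.   ] F [-0.174  0.615 -2.509] w 0.257 q [ 0.131  0.449  0.418  1.706 -0.205  1.026  2.08 ]
[0.545, -0.3197, 0.0705, 84.1] -> [ 0.528 -0.015 13.977] [ 0.002  0.003 -0.006]
pin area z [0.0375 0.0375 0.0376 0.0376 0.0377 0.0377 0.0378 0.0378 0.0378 0.038
 0.0381 0.0381 0.0381 0.0382 0.0382 0.0382 0.0382 0.0383 0.0383 0.0385
 0.0385 0.0386 0.0386 0.0387 0.0389 0.0389 0.039  0.0394 1.052  1.052 ]
```

View pics/m3.png

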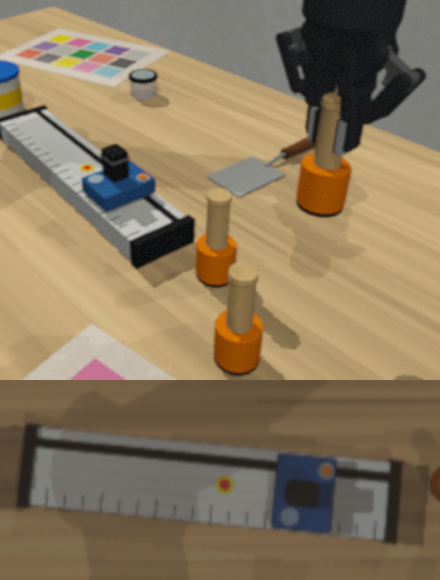

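Pin is flush (red dot on yellow at (88,168) in the side crop, (225,484) below); mallet still held upright at (325,160). Lowering it at its old place.

```bash
python3 -m creep '[[[0,0,5,0,0,0,0],[0,0,10,0,0,0,0],[0,0,12.5,0,0,0,0],[0,0,13.4,0,0,0,0],[0,0,13.7,0,0,0,0],[0,0,13.9,0,0,0,0],[0,0,13.9,0,0,0,0]]]'; python3 g.py .545 -.3197 .0705 84.1
```

```text
t: 11.82
eef_pos: [0.5455, -0.3197, 0.0713]
tool_rot: [0.001, 0.742, 0.67, 0.0]
contact_force: [0.1, 0.5, -2.6]
gripper_width: 0.26
t 11.82 p [ 0.545 -0.32   0.071] yaw 84.12 zax [ 0.002 -0.001 -1.   ] F [ 0.062  0.494 -2.625] w 0.26 q [ 0.178  0.613  0.35   1.805 -0.287  0.772  2.144]
[0.545, -0.3197, 0.0705, 84.1] -> [-0.009 -0.048  0.077] [0.002 0.    0.   ]
```

```bash
python3 -m creep '[[[0,0,0.1,0,0,0,0],[0,0,0.15,0,0,0,0],[0,0,0.15,0,0,0,0]]]'; python3 g.py
```

```text
t: 12.2
eef_pos: [0.5453, -0.3198, 0.0697]
tool_rot: [0.0, 0.743, 0.67, 0.0]
contact_force: [-2.7, 1.4, 5.2]
gripper_width: 0.258
t 12.2 p [ 0.545 -0.32   0.07 ] yaw 84.1 zax [ 0.001 -0.    -1.   ] F [-2.67   1.42   5.238] w 0.258 q [ 0.179  0.615  0.349  1.805 -0.288  0.77   2.145]
```

On the bench (force reversed at the grasp height). Releasing gently.

```bash
python3 -m creep '[[[0,0,0,0,0,0,0.4],[0,0,0,0,0,0,0.6],[0,0,0,0,0,0,0.8],[0,0,0,0,0,0,1],[0,0,0,0,0,0,1],[0,0,0,0,0,0,1],[0,0,-5,0,0,0,1],[0,0,-10,0,0,0,1],[0,0,-15,0,0,0,1],[0,0,-15,0,0,0,1]]]'; python3 g.py .56 -.2 .22 84.1 .5007 -.066 .22 84.1
python3 - <<'E'
from h import *
for c in("top","side"):
    p,d=bot.read_camera(c); cv2.imwrite(f"pics/{c}4.png",p)
p=cv2.imread("pics/side4.png")[150:460,220:550]
cv2.imwrite("pics/m4.png",cv2.resize(p,(660,620))[:600])
E
```

```text
t: 13.45
eef_pos: [0.547, -0.3211, 0.2235]
tool_rot: [0.004, 0.743, 0.67, 0.002]
contact_force: [-0.1, -0.2, -0.1]
gripper_width: 1.002
t 13.45 p [ 0.547 -0.321  0.223] yaw 84.09 zax [ 0.008 -0.003 -1.   ] F [-0.087 -0.153 -0.148] w 1.002 q [ 0.12   0.435  0.425  1.696 -0.203  1.046  2.078]
[0.56, -0.2, 0.22, 84.1] -> [12.182  0.039  0.319] [ 0.008  0.003 -0.   ]
[0.5007, -0.066, 0.22, 84.1] -> [24.9   -7.239  0.227] [ 0.008  0.003 -0.   ]
```

View pics/m4.png

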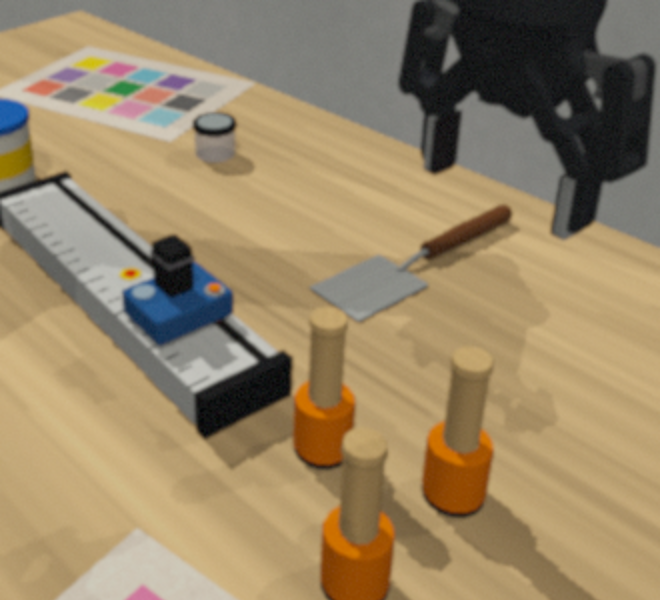

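Mallet stands upright (460,430), let go. Now to the carriage grip.

```bash
python3 -m creep '[[[6,-1.7,0,0,0,0,1],[12,-3.4,0,0,0,0,1],[18,-5.1,0,0,0,0,1],[23,-6.5,0,0,0,0,1],[24.8,-7.1,0,0,0,0,1],[24.8,-7.1,0,0,0,0,1],[24.8,-7.1,4,0,0,0,1],[24.8,-7.1,8,0,0,0,1],[24.8,-7.1,8,0,0,0,1],[24.8,-7.1,8,0,0,0,1]]]'; python3 g.py .5007 -.066 .071 84.1
python3 - <<'E'
from h import *
p,d=bot.read_camera("side"); cv2.imwrite("pics/m5.png",cv2.resize(p[160:340,220:400],(600,600)))
E
```

```text
t: 14.8
eef_pos: [0.5002, -0.0667, 0.1395]
tool_rot: [0.0, 0.743, 0.669, -0.0]
contact_force: [0.1, -0.8, 0.0]
gripper_width: 0.998
t 14.8 p [ 0.5   -0.067  0.14 ] yaw 84.02 zax [ 0.    -0.001 -1.   ] F [ 0.084 -0.819  0.026] w 0.998 q [-0.268  0.325  0.332  2.063 -0.149  0.775  1.621]
[0.5007, -0.066, 0.071, 84.1] -> [0.075 0.036 6.85 ] [ 0.     0.001 -0.001]
```

View pics/m5.png

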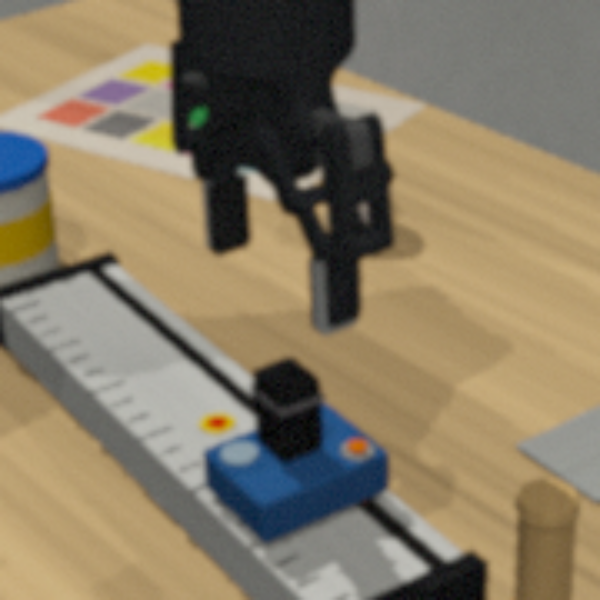

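Open fingers (tips (228,245), (335,325)) straddle the grip (287,405) along the rail. Lowering and closing.

```bash
python3 -m creep '[[[0,0,3,0,0,0,1],[0,0,5.5,0,0,0,1],[0,0,6.8,0,0,0,1],[0,0,6.8,0,0,0,1],[0,0,6.8,0,0,0,1]]]'; python3 g.py .5007 -.066 .071 84.1;
```

```text
t: 15.48
eef_pos: [0.5006, -0.0657, 0.0719]
tool_rot: [0.001, 0.743, 0.67, 0.001]
contact_force: [-0.4, -0.2, 0.5]
gripper_width: 1.002
t 15.47 p [ 0.501 -0.066  0.072] yaw 84.1 zax [ 0.002  0.    -1.   ] F [-0.413 -0.171  0.525] w 1.002 q [-0.229  0.437  0.291  2.105 -0.21   0.624  1.674]
[0.5007, -0.066, 0.071, 84.1] -> [-0.033  0.01   0.087] [ 0.002 -0.    -0.   ]
```

```bash
python3 -m creep '[[[0,0,0,0,0,0,0.4],[0,0,0,0,0,0,0.2],[0,0,0,0,0,0,0],[0,0,0,0,0,0,0],[0,0,0,0,0,0,0],[0,0,0,0,0,0,0],[0,0,0,0,0,0,0]]]' 40; python3 g.py .5007 -.066 .071 84.1;
```

```text
t: 16.35
eef_pos: [0.4998, -0.0656, 0.0711]
tool_rot: [0.0, 0.743, 0.67, 0.0]
contact_force: [-1.5, 0.0, 6.3]
gripper_width: 0.322
t 16.35 p [ 0.5   -0.066  0.071] yaw 84.1 zax [ 0.  0. -1.] F [-1.53   0.037  6.317] w 0.322 q [-0.229  0.438  0.291  2.106 -0.21   0.624  1.675]
[0.5007, -0.066, 0.071, 84.1] -> [-0.032  0.092  0.01 ] [ 0. -0. -0.]
```

```bash
python3 -m creep '[[[0.5,0,0,0,0,0,0],[1,0,0,0,0,0,0],[1.5,0,0,0,0,0,0],[2,0,0,0,0,0,0]]]'; python3 -m creep '[[[1,0,0,0,0,0,0],[2,0,0,0,0,0,0],[3,0,0,0,0,0,0],[4,0,0,0,0,0,0],[5,0,0,0,0,0,0],[5.5,0,0,0,0,0,0]]]';python3 g.py .5007 -.066 .071 84.1; python3 - <<'E'
from h import *
p,d=bot.read_camera("side"); cv2.imwrite("pics/m6.png",cv2.resize(p[160:340,220:400],(600,600)))
E
```

```text
t: 16.85
eef_pos: [0.5018, -0.0466, 0.0711]
tool_rot: [0.001, 0.743, 0.669, -0.0]
contact_force: [-1.2, -4.5, 5.2]
gripper_width: 0.32
t: 17.6
eef_pos: [0.5076, 0.0084, 0.0711]
tool_rot: [0.001, 0.743, 0.67, -0.0]
contact_force: [-1.5, -3.5, 6.7]
gripper_width: 0.323
t 17.6 p [0.508 0.008 0.071] yaw 84.07 zax [ 0.    -0.001 -1.   ] F [-1.512 -3.477  6.679] w 0.323 q [-0.373  0.442  0.288  2.098 -0.207  0.627  1.524]
[0.5007, -0.066, 0.071, 84.1] -> [-7.471  0.083  0.014] [ 0.     0.001 -0.001]
```

View pics/m6.png

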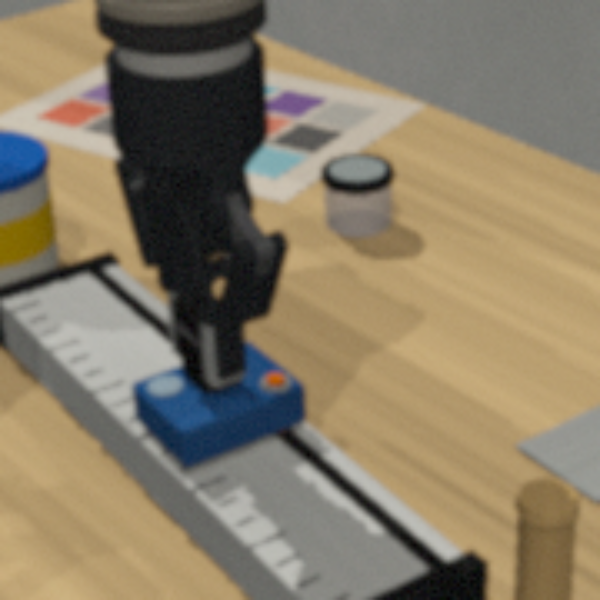

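The carriage followed 75 mm (now at (220,400)), stem at (275,380) still proud. Now small steps, watching the force along the rail.

```bash
for k in 1; do python3 -m creep '[[[0.2,0,0,0,0,0,0],[0.4,0,0,0,0,0,0],[0.4,0,0,0,0,0,0]]]' | grep -E 'eef|force'; python3 -m creep '[[[0.2,0,0,0,0,0,0],[0.4,0,0,0,0,0,0],[0.4,0,0,0,0,0,0]]]'| grep -E 'eef|force'; python3 -m creep '[[[0.2,0,0,0,0,0,0],[0.4,0,0,0,0,0,0],[0.4,0,0,0,0,0,0]]]'| grep -E 'eef|force'; python3 -m creep '[[[0.2,0,0,0,0,0,0],[0.4,0,0,0,0,0,0],[0.4,0,0,0,0,0,0]]]'| grep -E 'eef|force'; done
```

```text
eef_pos: [0.5081, 0.0131, 0.0711]
contact_force: [-1.5, -0.6, 5.6]
eef_pos: [0.5085, 0.0171, 0.0711]
contact_force: [-0.6, -0.5, 5.7]
eef_pos: [0.509, 0.021, 0.0711]
contact_force: [-0.9, -1.1, 5.3]
eef_pos: [0.5094, 0.025, 0.0711]
contact_force: [-0.9, -1.3, 5.2]
```

```bash
python3 -m creep '[[[0.15,0,0,0,0,0,0],[0.3,0,0,0,0,0,0],[0.3,0,0,0,0,0,0]]]' | grep -E 'eef|force'; python3 -m creep '[[[0.15,0,0,0,0,0,0],[0.3,0,0,0,0,0,0],[0.3,0,0,0,0,0,0]]]'| grep -E 'eef|force'; python3 -m creep '[[[0.15,0,0,0,0,0,0],[0.3,0,0,0,0,0,0],[0.3,0,0,0,0,0,0]]]'| grep -E 'eef|force'; python3 -m creep '[[[0.15,0,0,0,0,0,0],[0.3,0,0,0,0,0,0],[0.3,0,0,0,0,0,0]]]'| grep -E 'eef|force'
```

```text
eef_pos: [0.5096, 0.028, 0.0711]
contact_force: [-1.1, -0.8, 6.0]
eef_pos: [0.51, 0.031, 0.0711]
contact_force: [-1.2, -1.6, 5.1]
eef_pos: [0.5103, 0.034, 0.0711]
contact_force: [-1.2, -1.5, 5.9]
eef_pos: [0.5106, 0.0369, 0.0711]
contact_force: [-0.3, 0.0, 5.1]
```

```bash
python3 - <<'E'
from h import *
p,d=bot.read_camera("side"); u,v=proj("side",[[.53,.013,.065]])[0].astype(int); print(u,v); cv2.imwrite("pics/m7.png",cv2.resize(p[v-50:v+50,u-60:u+60],(720,600),interpolation=cv2.INTER_CUBIC))
E
```

```text
290 267
```

View pics/m7.png

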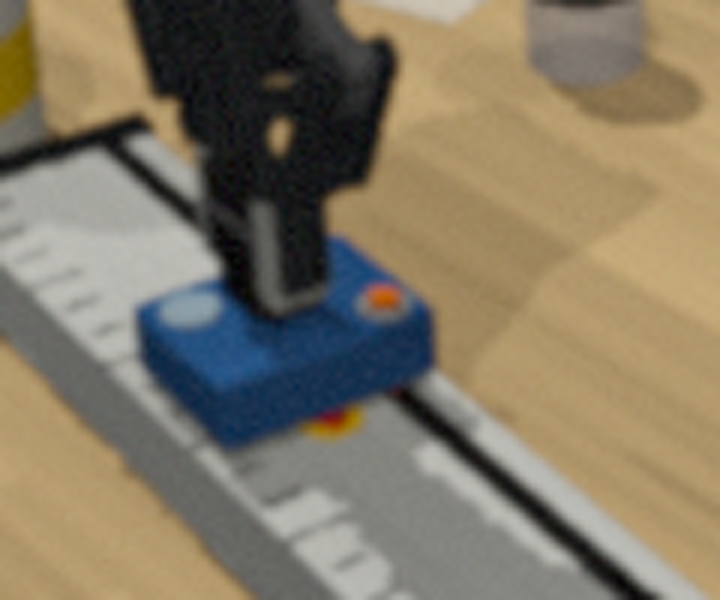

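The stem at (383,300) is still slightly proud; the flush pin shows behind the carriage at (335,420). Continue.

```bash
python3 -m creep '[[[0.15,0,0,0,0,0,0],[0.3,0,0,0,0,0,0],[0.3,0,0,0,0,0,0]]]' | grep -E 'eef|force'; python3 -m creep '[[[0.15,0,0,0,0,0,0],[0.3,0,0,0,0,0,0],[0.3,0,0,0,0,0,0]]]'| grep -E 'eef|force'; python3 -m creep '[[[0.15,0,0,0,0,0,0],[0.3,0,0,0,0,0,0],[0.3,0,0,0,0,0,0]]]'| grep -E 'eef|force'
```

```text
eef_pos: [0.511, 0.0399, 0.0711]
contact_force: [-1.2, -1.7, 4.8]
eef_pos: [0.5113, 0.0429, 0.0711]
contact_force: [0.5, -1.1, 4.9]
eef_pos: [0.5116, 0.0459, 0.0711]
contact_force: [-1.1, -1.0, 5.3]
```

```bash
python3 -m creep '[[[0.15,0,0,0,0,0,0],[0.3,0,0,0,0,0,0],[0.3,0,0,0,0,0,0]]]' | grep -E 'eef|force'; python3 -m creep '[[[0.15,0,0,0,0,0,0],[0.3,0,0,0,0,0,0],[0.3,0,0,0,0,0,0]]]'| grep -E 'eef|force'; python3 -m creep '[[[0.15,0,0,0,0,0,0],[0.3,0,0,0,0,0,0],[0.3,0,0,0,0,0,0]]]'| grep -E 'eef|force'
```

```text
eef_pos: [0.5119, 0.0489, 0.0711]
contact_force: [-0.1, -1.2, 5.0]
eef_pos: [0.5122, 0.0519, 0.0711]
contact_force: [-0.8, -1.2, 4.4]
eef_pos: [0.5125, 0.0549, 0.0711]
contact_force: [-0.0, -2.1, 5.1]
```

```bash
python3 -m creep '[[[0.15,0,0,0,0,0,0],[0.3,0,0,0,0,0,0],[0.3,0,0,0,0,0,0]]]' | grep -E 'eef|force'; python3 -m creep '[[[0.15,0,0,0,0,0,0],[0.3,0,0,0,0,0,0],[0.3,0,0,0,0,0,0]]]'| grep -E 'eef|force'; python3 -m creep '[[[0.15,0,0,0,0,0,0],[0.3,0,0,0,0,0,0],[0.3,0,0,0,0,0,0]]]'| grep -E 'eef|force'
```

```text
eef_pos: [0.5128, 0.0578, 0.0711]
contact_force: [-1.3, -1.2, 5.2]
eef_pos: [0.5131, 0.0608, 0.0711]
contact_force: [-1.3, -0.8, 5.7]
eef_pos: [0.5134, 0.0638, 0.0711]
contact_force: [0.8, -1.7, 4.8]
```

```bash
python3 -m creep '[[[0.15,0,0,0,0,0,0],[0.3,0,0,0,0,0,0],[0.3,0,0,0,0,0,0]]]' | grep -E 'eef|force'; python3 -m creep '[[[0.15,0,0,0,0,0,0],[0.3,0,0,0,0,0,0],[0.3,0,0,0,0,0,0]]]'| grep -E 'eef|force'; python3 -m creep '[[[0.15,0,0,0,0,0,0],[0.3,0,0,0,0,0,0],[0.3,0,0,0,0,0,0]]]'| grep -E 'eef|force'
```

```text
eef_pos: [0.5138, 0.0668, 0.0711]
contact_force: [-0.2, -0.4, 5.3]
eef_pos: [0.5142, 0.0714, 0.0711]
contact_force: [0.3, 4.8, 5.0]
eef_pos: [0.5146, 0.0751, 0.0711]
contact_force: [0.9, 7.2, 4.9]
```

Pulled forward by 7 N at y=0.075: the notch. Creep on to its centre.

```bash
python3 -m creep '[[[0.1,0,0,0,0,0,0],[0.15,0,0,0,0,0,0],[0.15,0,0,0,0,0,0]]]' | grep -E 'eef|force'; python3 -m creep '[[[0.1,0,0,0,0,0,0],[0.15,0,0,0,0,0,0],[0.15,0,0,0,0,0,0]]]'| grep -E 'eef|force'
```

```text
eef_pos: [0.5147, 0.0755, 0.0711]
contact_force: [1.7, 4.3, 4.7]
eef_pos: [0.5147, 0.0757, 0.0711]
contact_force: [-0.6, 0.8, 7.0]
```

```bash
python3 - <<'E'
from h import *
p,d=bot.read_camera("side"); u,v=proj("side",[[.535,.05,.065]])[0].astype(int); print(u,v); cv2.imwrite("pics/m8.png",cv2.resize(p[v-50:v+50,u-60:u+60],(720,600),interpolation=cv2.INTER_CUBIC))
E
```

```text
280 258
```

View pics/m8.png

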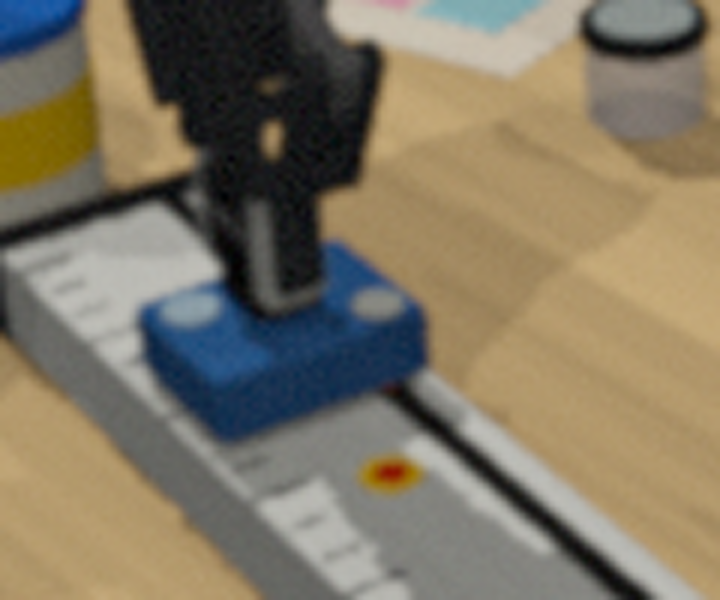

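The orange stem has sunk out of sight (380,303), force near 0, pin still flush at (390,473). Settle, check the whole scene, hand in.

```bash
python3 -m creep '[[[0,0,0,0,0,0,0],[0,0,0,0,0,0,0],[0,0,0,0,0,0,0],[0,0,0,0,0,0,0]]]'; python3 g.py; python3 - <<'E'
from h import *
p,d=bot.read_camera("side"); cv2.imwrite("pics/m9.png",p)
E
```

```text
t: 26.5
eef_pos: [0.5147, 0.0757, 0.0711]
tool_rot: [0.0, 0.743, 0.67, 0.0]
contact_force: [-0.0, 1.2, 6.2]
gripper_width: 0.325
t 26.5 p [0.515 0.076 0.071] yaw 84.1 zax [ 0.001  0.    -1.   ] F [-0.014  1.246  6.232] w 0.325 q [-0.493  0.458  0.283  2.07  -0.208  0.64   1.397]
```

View pics/m9.png

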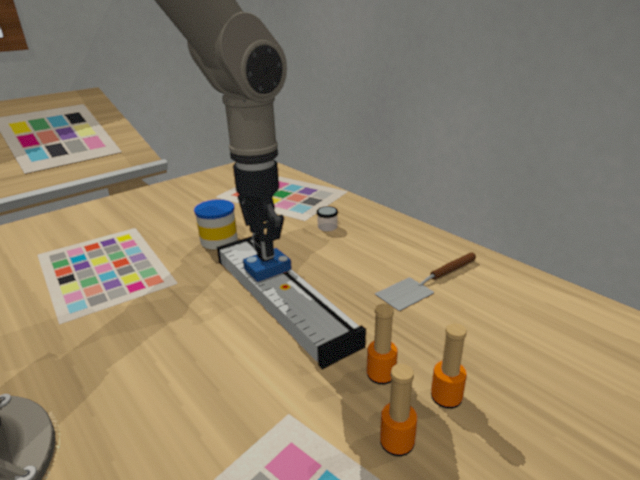

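All in order: the mallet stands at (450,370), the tin, loupe and knife have not moved, and the carriage is in the notch at (265,262), still held.

```bash
python3 -c "
from station import bot
print(bot.hand_in())"
```

```text
the job is handed in; nothing more can be done
None
```

I handed the job in at about 26.5 s of the 72 s allowed. No verdict is reported, so the outcome rests on my own checks below.

**What I did:**
- I took the mallet farthest from the base (0.63 m; the other two stood at 0.56 m and 0.54 m).
- I pressed the pin down with the mallet until the force rose to about 30 N with no further travel. I then stood the mallet back at its old place and let go.
- I gripped the carriage and slid it about 142 mm. A forward pull of about 7 N marked the notch, and I stopped at its centre with about 1 N left along the rail.

**Last checks:**
- **Carriage:** the orange stem has sunk out of sight. The tool had not moved between the last two readings, and the gripper was stopped on the grip at 27.6 mm of its 28 mm.
- **Lock pin:** it looks flush in the pictures. The depth reading was too noisy to give its height exactly: the area around the pin read up to 39 mm, against 36 mm when down.
- **Mallet:** it stands upright on the bench, clear of the rail.
- **Ink tin, loupe and ink knife:** they look unmoved against the first picture; I did not measure them again.
- **Residual force:** a steady upward force of about 6 N remained on the tool while it held the grip.

No check failed.

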